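# Lock the microscope head support: pin home, R-clip on

### The job

Lock the microscope head's support column: push the thick cross pin fully home into the column by its round head, then lift the spring R-clip by its moulded handle out of its rack and push its straight leg down through the cross-hole near the pin's far end until the bent leg has ridden over the pin and the pin sits in the clip's bend. Feel the clip in gently (never lean on it with more than about 20 N), let go of it, and leave the bottle, the slide box and the eyepiece where they are.

Things in the scene. Friction and masses are not known exactly. Their poses are not given: they have to be found in the camera images.
- stand: Fixed cream support column: round foot 132 mm across, 15 mm high; column 48 mm across, top at 107 mm. Origin: centre of the foot's underside, z up. The pin runs level along the stand's y axis, 80 mm up, crossing the column's axis in a boss 34 mm across whose end faces lie 26 mm either side of that axis. The pin's head is on the +y side, its holed end on the -y side.
- pin (a joint): How far the steel locking pin is pushed in, m, along the stand's -y: 0.050 = fully home (head against the boss, a hard stop); starts at 0.005 to 0.025. It cannot turn; slides with about 5 N of friction, stays where it is left. The shaft is 22 mm across, its top 11 mm above its axis; its vertical cross-hole is right through, 7 mm square, mouth chamfered 1.2 mm, 26 mm from the pin's end.
- pin_head (a point): Centre of the outer flat face of the pin's round steel head (36 mm across, 12 mm thick), where it is pushed, towards the stand's -y. Axes: the stand's.
- pin_mid (a point): Point on the pin's axis, near its far end, about which the cross-hole lies: the pin's end screws in and out and is stiff, so the hole's centre is up to 10 mm from this point either way along the pin, which is not measured: see it or feel for it. Axes: the stand's (y along the pin). With the pin home it is 62 mm from the column's axis, on the stand's -y side; before, inside or near the column.
- clip_handle (a point): Centre of the R-clip's moulded grey handle, 26 mm wide (clip x), 12 mm thick (clip y), 40 mm tall (clip z, up). The clip (50 to 85 g) hangs legs down in its rack, the handle's underside on the rack's top. Two 5 mm round wire legs leave the underside in the clip's x-z plane. Gripped across its 26 mm width (fingers closing along clip x) the handle squares itself to the fingers.
- clip_tip (a point): End of the clip's straight leg (cut square): 84 mm below the handle's centre and 5 mm to its -x side; the leg is straight and vertical up to the handle.
- clip_pinch (a point): Where the sprung bent leg pinches in, 9 mm to the +x side of the straight leg (centre lines), 52 mm below the handle's centre; below it the leg flares out to its end 16 mm lower, above it it bows out to hug one side of a 22 mm pin. It springs at about 5 N per mm; riding over the pin takes 5 to 10 N of downward push, then the upper bend meets the pin as a stiffening stop.
- clip_seat (a point): The point on the straight leg's centre line that lies at the centre of the pin's cross-hole when the clip is home: 38 mm below the handle's centre, 5 mm to its -x side. Axes: the clip's (x from straight to bent leg, y across the wires, z up). When home, clip y lies along the pin; the bent leg may be on either side of it.
- rack: Fixed aluminium rack for the clip: block 60 x 40 mm, 70 mm high, on an 80 x 60 x 4 mm plate; a slot 7 mm wide along its x, open at the top and ends, takes the clip's legs. Origin: centre of the underside; z up. The clip hangs with its x along the rack's x.
- oil: Bystander, loose: small amber bottle 28 mm across, 62 mm tall. Origin: centre of its underside.
- slidebox: Bystander, loose: grey slide box 60 x 85 x 30 mm. Origin: centre of its underside.
- eyepiece: Bystander, loose: black eyepiece standing on its barrel, 36 mm across at most, 55 mm tall. Origin: centre of its underside.
Things that resemble listed ones, but are neither listed nor needed, are in the scene too. There is more than one size of the part that bears clip_handle; the job needs the middle-sized.

How it is judged:
By the outcome, as a careful person would: the job done as asked, in the order asked, and still so for the second after the job is handed in, with the robot touching nothing.
It also fails if it takes over 72 s, if anything falls off the work surface, if the arm or the gripper's body presses on something with over 40 N, if the wrist force passes 120 N, or if a joint passes its speed limit or range.

### The arm

A 6-joint arm with a two-finger parallel gripper is mounted at the origin on the work surface. World frame = base frame: x ahead of the robot, y to its left, z up, the work surface at z = 0. Lengths are in m, angles in rad, forces in N, time in s.
With the tool pointing down it reaches from about 0.325 to 0.875 m from the base axis. Payload 4.4 kg.
Tool frame: the origin (TCP) lies at the centre of the arm's flange, where the gripper is bolted on; the fingertips stand 173 mm ahead of it and the grasp point (between the pads) lies 155 mm ahead of it; z points along the fingers, y is the direction in which the jaws open and shut (so a half turn about z gives the same grasp; the last joint's range is limited). The gripper opens to 85 mm and grips with 20 to 120 N. Pads are 22 mm wide; open, the fingers measure 114 mm over their backs; the gripper's body (76 mm by 85 mm) begins 54 mm behind the grasp point. The pads swing forward as they close: fully open they stand 13 mm farther back than shut.
Start: joints at [1.115, 0.207, 1.542, -0, 1.393, -0.15], TCP at [0.173, 0.548, 0.405] pointing down, gripper open.
Joint ranges: [-2.73, 2.73], [-0.86, 2.22], [0.23, 2.46], [-1.11, 4.25], [0.08, 2.63], [-2.82, 2.82]. Speed limits (rad/s): [2.79, 2.79, 3.14, 3.14, 3.14, 3.14].

### API

Orientations are given as a unit quaternion [w, x, y, z].
In Python, from plant import bot, eyes gives the robot as it stands.
- The arm moves only by the shell command python3 -m jog 'ROWS'. ROWS is JSON, a list of rows, each an object of numbers: "tx", "ty", "tz": the shift along the tool's x, y, z in mm; "twist": the turn about the tool's z in degrees; "grip": the finger opening in mm, from 0 to 85.4. In form: [{"tx": .., "ty": .., "tz": .., "twist": .., "grip": ..}, ...]. A call has 1 to 20 rows; each row shifts and turns the commanded pose from where the row before left it, along the tool's axes as they then stand; what a row does not reach is not made up. A row lasts 1/8 s, in which the tool goes at most 62.5 mm and 10.7 degrees, less where a joint would pass 70% of its speed; a pose out of reach is approached as far as the arm can. A call is refused whole if a number of a shift passes 62.5 or a number of a turn 10.7, either way. A call with a gripper value outside its range is refused whole. The fingers move at their own pace and stop on an object; the grip force is fixed at half the most. Time passes only in rows, so rows that do not move let the fingers close. It gives the time, the measured TCP pose, the force and the opening at its end, in the units of the state.
- bot.sense(): the state, without advancing time (a new reading comes with each control period).
- eyes.snapshot(name): name is "side" or "top"; returns the picture (420x560x3 uint8, blue, green, red); there is no depth.
- eyes.get_calibration(name): a dict with "intrinsics" (3x3 intrinsics, pixels), "extrinsics" (4x4, takes a point from camera to world coordinates). Camera axes: x right, y down, z forward; pixel columns grow to the right and rows downward; lengths in m; the calibration is good to about 2 mm. A picture is of the moment at which its call begins. get_calibration takes no time and is no camera call.
- bot.sign_off(): hands the job in, once; it reports no verdict.
Trained networks look in the newest picture that a camera, given by its name, has taken for a name from the list of things; names that differ only in an ending like _2 or _b are one class to them, and where a whole thing is asked for, a point or a joint stands for the part that bears it (a point fixed in the world has none). Each returns a list of dicts, best first, with "score" (0 to 1); they miss things now and then, are a little off and sometimes report something else, mostly with a low value. They report only what shows in the picture. A call takes as long as a camera call. They do not tell look-alikes from the thing itself.
- eyes.regions_of(camera, thing): "mask" (420x560 bool, what is visible of it) and "location" ([column, row] in pixels, amid what is visible of it).
The state is a dict: "clock": time; "joint_positions": joint angles; "qd": joint speeds; "joint_efforts": joint torques, N m; "ee_pos": TCP position; "tool_rot": TCP orientation; "contact_force": force on the tool from outside, world axes, zero at the start; "wrist_torque": the same for the moment, N m; "grip_width": finger opening in m.
Only numpy, scipy, OpenCV 4.12 (cv2) and the standard library are available. Lean on these libraries where they do the work, as an engineer would, in place of code of your own. Each camera call takes 0.05 s, during which the arm holds its last target.

## Working session

There is one attempt and no reset: what is moved stays moved. The work goes in short steps, Python scripts to look and compute and a shell command to move; the robot and the scene stay as the last step left them, time stands still between calls to the robot, and variables do not carry over. Pictures are saved under pics/ and viewed, and the job is handed in when it is done.

```bash
ls; mkdir -p pics; python3 - <<'E'
from plant import bot, eyes
import cv2, numpy as np
for n in ("side","top"):
    im=eyes.snapshot(n); cv2.imwrite(f"pics/{n}0.png",im)
    c=eyes.get_calibration(n); print(n,np.round(c["intrinsics"],1).tolist(),np.round(c["extrinsics"],4).tolist())
    for t in ("stand","pin_head","pin_mid","clip_handle","rack","oil","slidebox","eyepiece"):
        print(t,[(round(float(r["score"]),2),np.round(r["location"]).tolist(),int(r["mask"].sum())) for r in eyes.regions_of(n,t)])
print(bot.sense())
E
```

```text
pics
side [[380.4, 0.0, 283.1], [0.0, 380.4, 209.0], [0.0, 0.0, 1.0]] [[-0.7855, -0.3964, 0.4752, 0.1657], [-0.6185, 0.4777, -0.6239, 0.4412], [0.0203, -0.784, -0.6204, 0.5592], [0.0, 0.0, 0.0, 1.0]]
stand [(0.61, [219.0, 289.0], 4434)]
pin_head [(0.71, [198.0, 279.0], 769)]
pin_mid [(0.72, [198.0, 277.0], 730)]
clip_handle [(0.9, [390.0, 188.0], 426), (0.69, [322.0, 234.0], 86), (0.59, [352.0, 175.0], 167)]
rack [(0.89, [348.0, 202.0], 1121), (0.45, [196.0, 276.0], 728)]
oil [(0.64, [226.0, 202.0], 271)]
slidebox [(0.74, [284.0, 182.0], 731)]
eyepiece [(0.86, [225.0, 381.0], 767)]
top [[439.2, 0.0, 280.9], [0.0, 439.2, 210.2], [0.0, 0.0, 1.0]] [[0.0131, -0.9838, 0.1788, 0.3791], [-0.9999, -0.0129, 0.0021, -0.0672], [0.0003, -0.1789, -0.9839, 1.0627], [0.0, 0.0, 0.0, 1.0]]
stand [(0.88, [191.0, 226.0], 2539), (0.47, [344.0, 251.0], 750)]
pin_head [(0.78, [168.0, 223.0], 372)]
pin_mid [(0.86, [166.0, 222.0], 375)]
clip_handle [(0.56, [398.0, 268.0], 629), (0.27, [169.0, 226.0], 386)]
rack [(0.89, [340.0, 250.0], 727)]
oil [(0.62, [269.0, 153.0], 134)]
slidebox [(0.35, [169.0, 221.0], 355)]
eyepiece [(0.81, [133.0, 281.0], 244)]
{'clock': 0.9, 'joint_positions': array([ 1.11552420e+00,  2.06570001e-01,  1.54149679e+00,  1.73606635e-05,
        1.39351480e+00, -1.50499460e-01]), 'qd': array([-0.00213877,  0.00032174, -0.00017875,  0.00077679,  0.00096978,
        0.00153699]), 'joint_efforts': array([-2.71555928e-05, -3.83039832e+01, -2.91977030e+01, -2.41962462e-04,
        6.03709468e-04, -1.05238323e-05]), 'ee_pos': array([0.17255157, 0.54849773, 0.40470025]), 'tool_rot': array([-6.50529479e-06,  1.51798756e-01,  9.88411421e-01,  7.82872335e-06]), 'contact_force': array([-0.45504334,  0.37770669,  0.42261147]), 'wrist_torque': array([-0.01477864, -0.02375709, -0.02243931]), 'grip_width': 0.08516920441162733}
```

```bash
python3 - <<'E'
import cv2
for n,(a,b,c,d) in {"side":(150,400,120,420),"top":(100,300,100,450)}.items():
    im=cv2.imread(f"pics/{n}0.png")
    cv2.imwrite(f"pics/{n}0c.png",cv2.resize(im[a:b,c:d],None,fx=2.2,fy=2.2,interpolation=cv2.INTER_CUBIC))
E
```

```text
(no output)
```

View pics/side0.png

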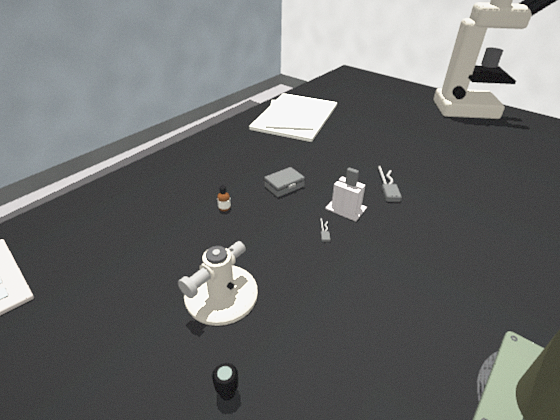

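View pics/top0.png

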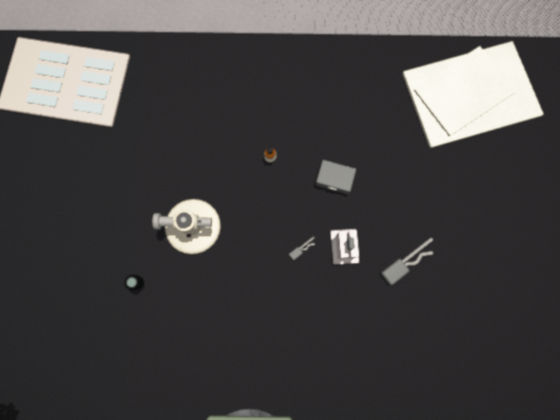

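View pics/side0c.png

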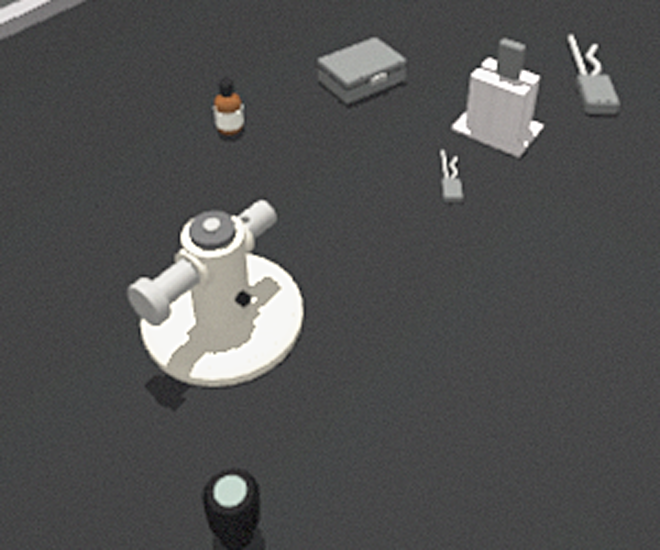

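View pics/top0c.png

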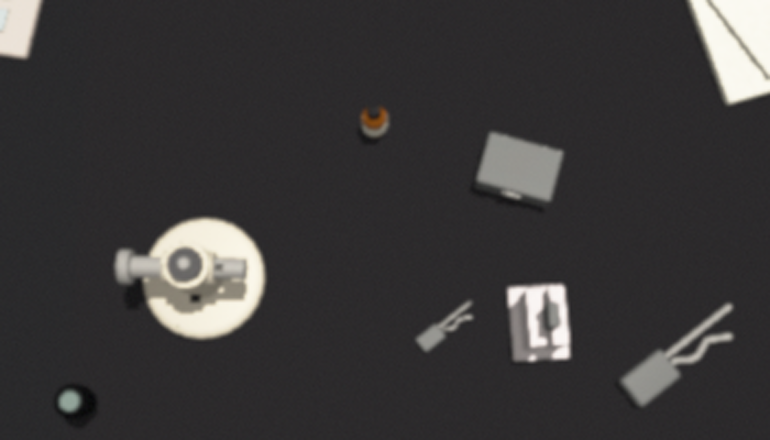

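```bash
cat > h.py <<'E'
import numpy as np, cv2
from plant import bot, eyes
C={n:(np.array(eyes.get_calibration(n)["intrinsics"]),np.array(eyes.get_calibration(n)["extrinsics"])) for n in("side","top")}
def atz(n,u,v,z):
    K,E=C[n]; d=E[:3,:3]@np.linalg.inv(K)@np.array([u,v,1.]); o=E[:3,3]; return o+d*(z-o[2])/d[2]
def proj(n,P):
    K,E=C[n]; P=np.atleast_2d(P); q=(P-E[:3,3])@E[:3,:3]; q=q@K.T; return q[:,:2]/q[:,2:]
def tri(us,ut):
    A=[];b=[]
    for n,(u,v) in(("side",us),("top",ut)):
        K,E=C[n]; d=E[:3,:3]@np.linalg.inv(K)@np.array([u,v,1.]); d/=np.linalg.norm(d); M=np.eye(3)-np.outer(d,d); A.append(M); b.append(M@E[:3,3])
    A=np.vstack(A); b=np.hstack(b); x,*_=np.linalg.lstsq(A,b,rcond=None); return x,np.linalg.norm(A@x-b)
def crop(im,f,u,v,w,h,s):
    a,b=int(v-h/2),int(u-w/2); c=im[max(a,0):a+h,max(b,0):b+w]; c=cv2.resize(c,None,fx=s,fy=s,interpolation=cv2.INTER_CUBIC)
    for i in range(0,w,10):
        cv2.putText(c,str(max(b,0)+i),(i*s,9),0,.35,(0,255,255),1); cv2.line(c,(i*s,10),(i*s,16),(0,255,255),1)
    for i in range(0,h,10):
        cv2.putText(c,str(max(a,0)+i),(0,i*s+4),0,.35,(0,255,255),1); cv2.line(c,(24,i*s),(30,i*s),(0,255,255),1)
    cv2.imwrite(f,c)
E
python3 - <<'E'
from h import *
s=cv2.imread("pics/side0.png");t=cv2.imread("pics/top0.png")
crop(s,"pics/a1.png",220,280,100,74,8)
crop(t,"pics/a2.png",190,225,80,66,9)
crop(s,"pics/a3.png",350,193,60,64,9)
crop(t,"pics/a4.png",346,247,50,48,12)
E
```

```text
(no output)
```

View pics/a1.png

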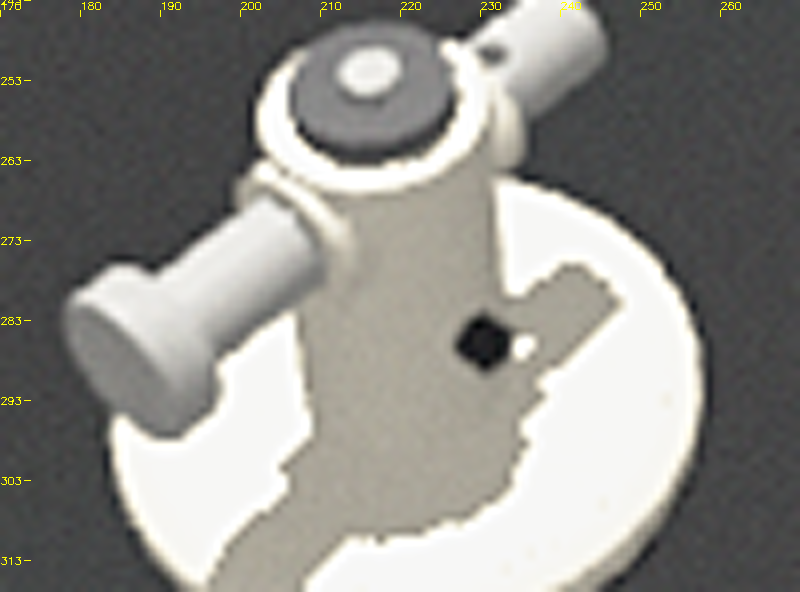

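View pics/a2.png

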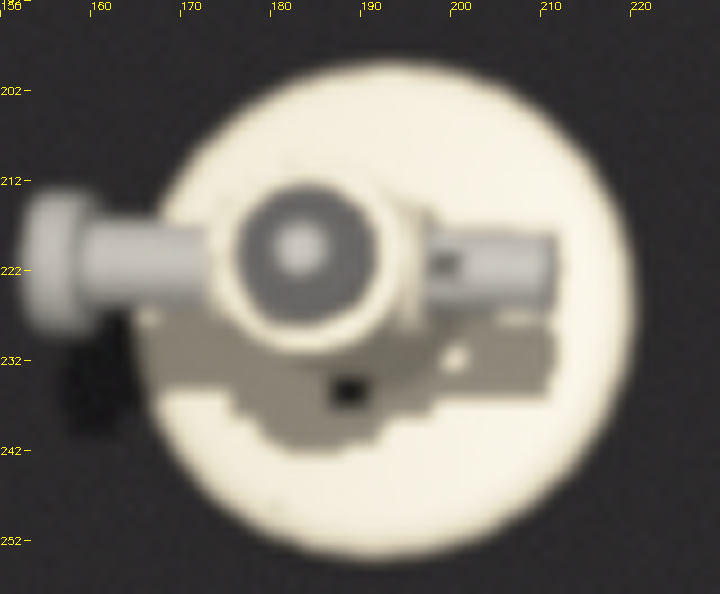

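View pics/a3.png

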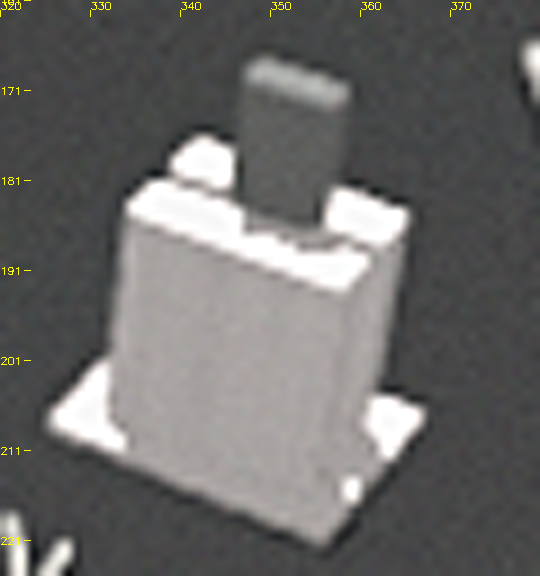

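View pics/a4.png

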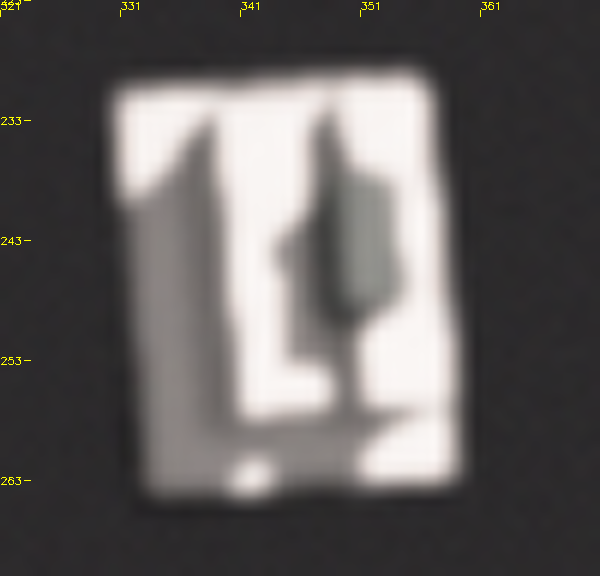

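```bash
python3 - <<'E'
from h import *
from scipy.optimize import least_squares
t=cv2.imread("pics/top0.png");s=cv2.imread("pics/side0.png")
# foot circle in top
g=cv2.cvtColor(t,6)
def edges(n,g,c0,z,r,angs,th):
    pts=[]
    for a in angs:
        d=np.array([np.cos(a),np.sin(a),0]); prev=None
        for rr in np.arange(r+.012,r-.012,-.0005):
            u,v=proj(n,c0+d*rr)[0]; val=cv2.getRectSubPix(g.astype(np.float32),(1,1),(float(u),float(v)))[0,0]
            if val>th: pts.append(c0+d*rr); break
    return np.array(pts)
for n,im in(("top",t),("side",s)):
    g=cv2.cvtColor(im,6)
    c=atz(n,*((192.5,226) if n=="top" else (221,291)),.015)
    print(n,c)
    for _ in range(3):
        P=edges(n,g,c,.015,.066,np.arange(0,6.28,.1),150)
        f=least_squares(lambda p:np.hypot(P[:,0]-p[0],P[:,1]-p[1])-.066,c[:2],loss="soft_l1",f_scale=.0008)
        c=np.array([*f.x,.015])
    print(n,"foot",c,np.round(f.fun*1e3,1))
print("coltop top",atz("top",182.8,219.5,.109),"side",atz("side",215,254,.107))
print("hole tri",tri((230.5,250),(198.6,221.4)), atz("top",198.6,221.4,.091),atz("side",230.5,250,.091))
print("head tri",atz("top",153.2,221.3,.08),atz("side",182.5,288.5,.08))
print("pin end",atz("top",211.3,222.2,.08))
print("handle top corners side",[np.round(atz("side",*p,.110),4).tolist() for p in((346.8,169.5),(348.5,167.3),(358.5,170.3),(357.3,172.5))])
print("handle top corners top",[np.round(atz("top",*p,.110),4).tolist() for p in((349.2,237.5),(353.8,238),(354,247.5),(349.5,249.5))])
print("plate top",[np.round(atz("top",*p,.004),4).tolist() for p in((330.5,230),(356.5,229),(359,263),(333.5,264))])
print("rack top side",[np.round(atz("side",*p,.070),4).tolist() for p in((334,183.8),(358,192),(365,184.5),(343,176))])
E
```

```text
top [0.52802543 0.14738914 0.015     ]
top foot [0.52872539 0.148253   0.015     ] [-0.5 -0.5 -0.5 -0.5 -0.5 -0.5 -0.5 -0.5 -0.5  0.  -0.5 -0.5 -1.  12.
 12.  12.  -3.  -1.5 -1.  -1.  -1.  -0.5 -0.5 -0.5 -0.5 -1.  -0.5 -1.
 -0.5 -0.5 -0.5 -0.5 -0.5 -0.  -0.5 -0.  -0.5 -0.  -0.  -0.  -0.  -0.5
 -0.  -0.  -0.  -0.5 -0.  -0.5 -0.  -0.5 -0.5 -0.5 -1.  -0.5 -0.5 -0.
 -0.5 -0.5 -0.5 -0.5]
side [0.52133986 0.15289007 0.015     ]
side foot [0.52141489 0.15375483 0.015     ] [ 3.9  3.4 11.9 11.9  9.4 -2.6 -9.6 -1.  -0.5 -0.5 -0.5 -0.5 -0.5  0.
  0.   0.5  1.6  2.1  2.6  3.1  3.1  3.1  3.6  3.6  3.6  3.1  3.6  3.1
  3.1  2.1  2.1  0.6  0.6  0.6  0.1  0.1 -0.4  0.1 -0.5 -0.5 -0.5  0.
  0.  -0.  -0.  -0.   0.5  0.4  0.4 -0.1  0.4 11.9 11.9 11.9  5.9  4.4
  5.9 11.9 11.9 11.9  5.4  3.9]
coltop top [0.52880141 0.15016342 0.109     ] side [0.52466603 0.15309098 0.107     ]
hole tri (array([0.52685464, 0.11818786, 0.08882547]), np.float64(0.002148154471658661)) [0.52778895 0.11868265 0.091     ] [0.52371244 0.11907847 0.091     ]
head tri [0.52835265 0.22354013 0.08      ] [0.52992139 0.22241203 0.08      ]
pin end [0.5280194  0.09197055 0.08      ]
handle top corners side [[0.4885, -0.2105, 0.11], [0.4903, -0.2209, 0.11], [0.467, -0.2244, 0.11], [0.4645, -0.2148, 0.11]]
handle top corners top [[0.4937, -0.2149, 0.11], [0.4927, -0.2249, 0.11], [0.472, -0.225, 0.11], [0.4675, -0.2151, 0.11]]
plate top [[0.5242, -0.1861, 0.004], [0.5275, -0.2493, 0.004], [0.4453, -0.2539, 0.004], [0.4421, -0.1927, 0.004]]
rack top side [[0.5085, -0.1972, 0.07], [0.4504, -0.2042, 0.07], [0.4526, -0.2403, 0.07], [0.5095, -0.2382, 0.07]]
```

```bash
python3 -m jog '[{"twist":10.7,"grip":0},{"twist":10.7,"grip":0},{"twist":10.7,"grip":0},{"twist":10.7,"grip":0},{"twist":10.7,"grip":0},{"twist":10.7,"grip":0},{"twist":8.3,"grip":0},{"tx":-27,"ty":35,"grip":0},{"tx":-27,"ty":35,"grip":0},{"tx":-27,"ty":35,"grip":0},{"tx":-27,"ty":35,"grip":0},{"tx":-27,"ty":35,"grip":0},{"tx":-27,"ty":35,"grip":0},{"tx":-27,"ty":35,"grip":0},{"tx":-27,"ty":35,"grip":0},{"tx":-27,"ty":35,"grip":0},{"tx":-27,"ty":38,"grip":0},{"grip":0}]'
```

```text
validation failed for argument at $[0]...
```

```bash
python3 -m jog '[{"tx":0,"ty":0,"tz":0,"twist":10.7,"grip":0},{"tx":0,"ty":0,"tz":0,"twist":10.7,"grip":0},{"tx":0,"ty":0,"tz":0,"twist":10.7,"grip":0},{"tx":0,"ty":0,"tz":0,"twist":10.7,"grip":0},{"tx":0,"ty":0,"tz":0,"twist":10.7,"grip":0},{"tx":0,"ty":0,"tz":0,"twist":10.7,"grip":0},{"tx":0,"ty":0,"tz":0,"twist":8.3,"grip":0},{"tx":-27,"ty":35,"tz":0,"twist":0,"grip":0},{"tx":-27,"ty":35,"tz":0,"twist":0,"grip":0},{"tx":-27,"ty":35,"tz":0,"twist":0,"grip":0},{"tx":-27,"ty":35,"tz":0,"twist":0,"grip":0},{"tx":-27,"ty":35,"tz":0,"twist":0,"grip":0},{"tx":-27,"ty":35,"tz":0,"twist":0,"grip":0},{"tx":-27,"ty":35,"tz":0,"twist":0,"grip":0},{"tx":-27,"ty":35,"tz":0,"twist":0,"grip":0},{"tx":-27,"ty":35,"tz":0,"twist":0,"grip":0},{"tx":-27,"ty":38,"tz":0,"twist":0,"grip":0}]'
```

```text
clock: 3.02
ee_pos: [0.5267, 0.2778, 0.4048]
tool_rot: [-0.0, 0.707, 0.707, 0.0]
contact_force: [0.3, 0.7, -0.3]
grip_width: 0.0003
```

```bash
python3 -m jog '[{"tx":0,"ty":0,"tz":41,"twist":0,"grip":0},{"tx":0,"ty":0,"tz":41,"twist":0,"grip":0},{"tx":0,"ty":0,"tz":41,"twist":0,"grip":0},{"tx":0,"ty":0,"tz":41,"twist":0,"grip":0},{"tx":0,"ty":0,"tz":0,"twist":0,"grip":0}]'; python3 - <<'E'
from h import *
s=eyes.snapshot("side");t=eyes.snapshot("top")
crop(s,"pics/b1.png",200,270,120,90,6)
crop(t,"pics/b2.png",170,225,110,80,7)
p=bot.sense()["ee_pos"]; tip=p+[0,0,-.173]
print(p,proj("side",tip),proj("top",tip))
E
```

```text
clock: 3.65
ee_pos: [0.5237, 0.2779, 0.2367]
tool_rot: [-0.002, 0.707, 0.707, -0.004]
contact_force: [-0.2, -0.5, 0.5]
grip_width: 0.0001
[0.52617125 0.27889719 0.24145099] [[156.04936894 317.35212358]] [[130.40863334 222.70521038]]
```

View pics/b1.png

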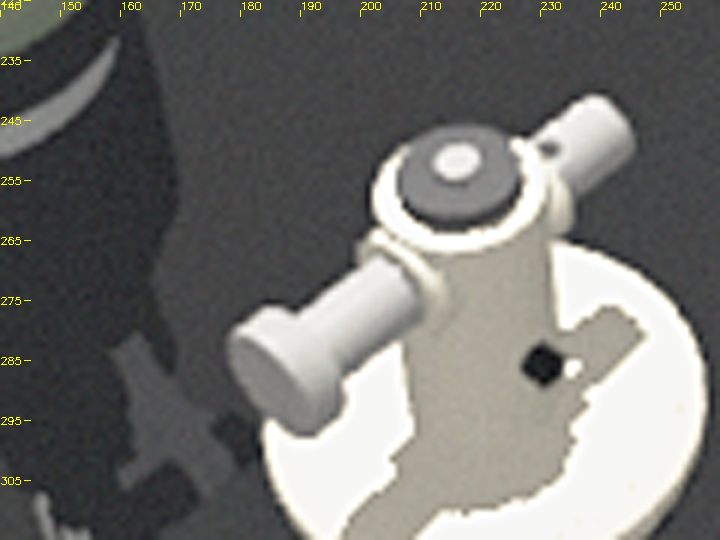

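View pics/b2.png

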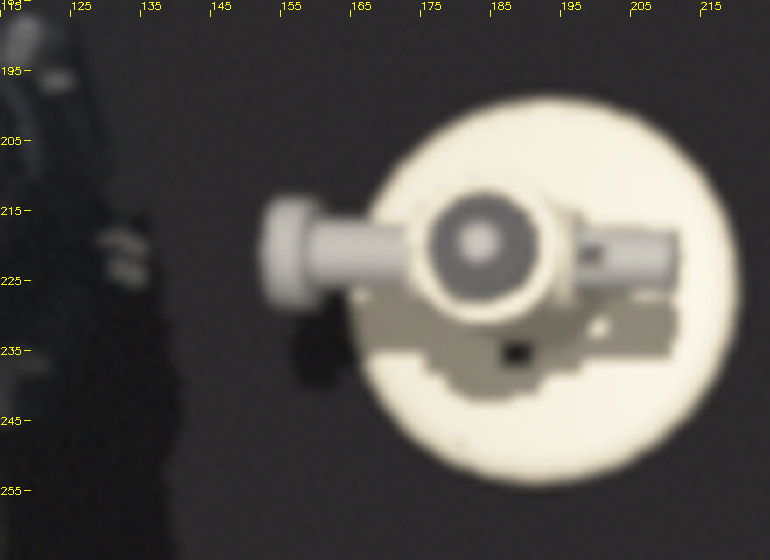

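```bash
python3 -m jog '[{"tx":-20,"ty":0,"tz":0,"twist":0,"grip":0},{"tx":-16,"ty":0,"tz":0,"twist":0,"grip":0},{"tx":-5,"ty":0,"tz":0,"twist":0,"grip":0},{"tx":-5,"ty":0,"tz":0,"twist":0,"grip":0},{"tx":-5,"ty":0,"tz":0,"twist":0,"grip":0},{"tx":-5,"ty":0,"tz":0,"twist":0,"grip":0},{"tx":-5,"ty":0,"tz":0,"twist":0,"grip":0}]'
```

```text
clock: 4.62
ee_pos: [0.5259, 0.2188, 0.2413]
tool_rot: [-0.001, 0.707, 0.707, 0.001]
contact_force: [-0.3, 4.5, 1.7]
grip_width: -0.0005
```

In contact at ~4.5 N. Continue towards the stop.

```bash
python3 -m jog '[{"tx":-4,"ty":0,"tz":0,"twist":0,"grip":0},{"tx":-4,"ty":0,"tz":0,"twist":0,"grip":0},{"tx":-3,"ty":0,"tz":0,"twist":0,"grip":0},{"tx":-2,"ty":0,"tz":0,"twist":0,"grip":0}]'; python3 -m jog '[{"tx":-2,"ty":0,"tz":0,"twist":0,"grip":0},{"tx":-2,"ty":0,"tz":0,"twist":0,"grip":0}]';python3 -m jog '[{"tx":-1,"ty":0,"tz":0,"twist":0,"grip":0},{"tx":-1,"ty":0,"tz":0,"twist":0,"grip":0}]'
```

```text
clock: 5.12
ee_pos: [0.5258, 0.2056, 0.2412]
tool_rot: [-0.001, 0.707, 0.707, 0.001]
contact_force: [-1.0, 5.2, 1.9]
grip_width: -0.0004
clock: 5.38
ee_pos: [0.5259, 0.2017, 0.2412]
tool_rot: [-0.001, 0.707, 0.707, 0.001]
contact_force: [-1.6, 5.2, 1.9]
grip_width: -0.0002
clock: 5.62
ee_pos: [0.5258, 0.1995, 0.2412]
tool_rot: [-0.0, 0.707, 0.707, 0.001]
contact_force: [-1.3, 5.5, 1.8]
grip_width: 0.0001
```

```bash
python3 -m jog '[{"tx":-1,"ty":0,"tz":0,"twist":0,"grip":0},{"tx":-1,"ty":0,"tz":0,"twist":0,"grip":0}]'
```

```text
clock: 5.88
ee_pos: [0.5259, 0.1976, 0.2412]
tool_rot: [-0.0, 0.707, 0.707, 0.001]
contact_force: [-1.4, 4.8, 2.9]
grip_width: 0.0001
```

```bash
python3 -m jog '[{"tx":-1,"ty":0,"tz":0,"twist":0,"grip":0},{"tx":-1,"ty":0,"tz":0,"twist":0,"grip":0}]'; python3 - <<'E'
from h import *
s=eyes.snapshot("side")
crop(s,"pics/c1.png",210,265,100,80,7)
E
```

```text
clock: 6.12
ee_pos: [0.5258, 0.1967, 0.2412]
tool_rot: [-0.002, 0.707, 0.707, 0.002]
contact_force: [-0.8, 13.1, 2.0]
grip_width: -0.0001
```

View pics/c1.png

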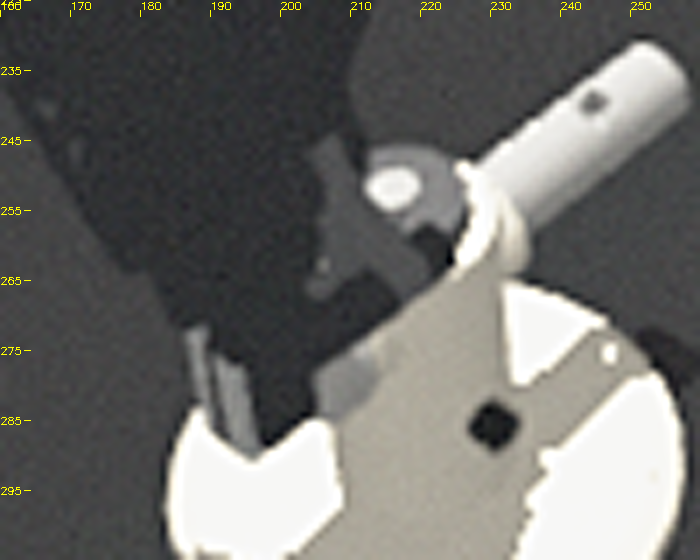

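```bash
python3 -m jog '[{"tx":-1,"ty":0,"tz":0,"twist":0,"grip":0},{"tx":0,"ty":0,"tz":0,"twist":0,"grip":0}]'
```

```text
clock: 6.42
ee_pos: [0.5257, 0.1965, 0.2413]
tool_rot: [-0.002, 0.707, 0.707, 0.003]
contact_force: [-1.2, 13.9, 1.6]
grip_width: -0.0
```

```bash
python3 -m jog '[{"tx":-2,"ty":0,"tz":0,"twist":0,"grip":0},{"tx":0,"ty":0,"tz":0,"twist":0,"grip":0}]'
```

```text
clock: 6.68
ee_pos: [0.5256, 0.1959, 0.2413]
tool_rot: [-0.003, 0.707, 0.707, 0.004]
contact_force: [-0.8, 20.4, -0.0]
grip_width: -0.0001
```

```bash
python3 -m jog '[{"tx":15,"ty":0,"tz":0,"twist":0,"grip":0},{"tx":20,"ty":0,"tz":-20,"twist":0,"grip":0},{"tx":0,"ty":0,"tz":-40,"twist":-4,"grip":50},{"tx":0,"ty":0,"tz":-50,"twist":0,"grip":50},{"tx":-40,"ty":-5,"tz":-20,"twist":0,"grip":50},{"tx":-50,"ty":-5,"tz":0,"twist":0,"grip":50},{"tx":-50,"ty":-5,"tz":0,"twist":0,"grip":50},{"tx":-50,"ty":-5,"tz":0,"twist":0,"grip":50},{"tx":-50,"ty":-5,"tz":0,"twist":0,"grip":50},{"tx":-50,"ty":-5,"tz":0,"twist":0,"grip":50},{"tx":-50,"ty":-5,"tz":0,"twist":0,"grip":50},{"tx":-50,"ty":-5,"tz":0,"twist":0,"grip":50},{"tx":-40,"ty":0,"tz":0,"twist":0,"grip":50},{"tx":0,"ty":0,"tz":0,"twist":0,"grip":50}]'; python3 - <<'E'
from h import *
s=eyes.snapshot("side");t=eyes.snapshot("top")
cv2.imwrite("pics/d_s.png",s);cv2.imwrite("pics/d_t.png",t)
crop(s,"pics/d1.png",220,280,100,74,8)
crop(t,"pics/d2.png",195,225,90,66,8)
st=bot.sense();print(st["ee_pos"],st["tool_rot"],st["joint_positions"])
E
```

```text
clock: 8.43
ee_pos: [0.5158, -0.208, 0.3704]
tool_rot: [0.0, 0.683, 0.73, -0.001]
contact_force: [0.2, 0.2, 0.7]
grip_width: 0.0504
[ 0.51579259 -0.20530605  0.37012377] [-7.61441654e-04  6.82155669e-01  7.31206477e-01 -3.88406928e-04] [-5.34607029e-01  1.95920924e-01  1.62812029e+00 -4.46255427e-04
  1.31920549e+00 -6.03877838e-01]
```

View pics/d1.png

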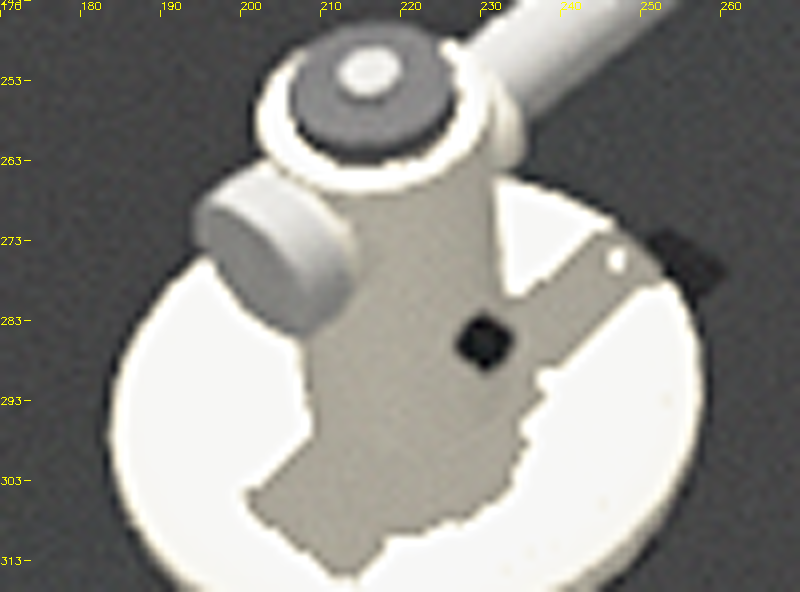

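View pics/d2.png

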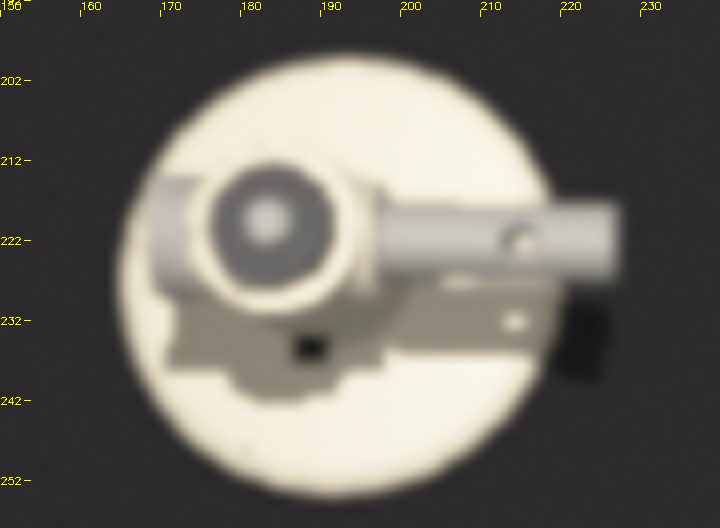

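View pics/d_s.png

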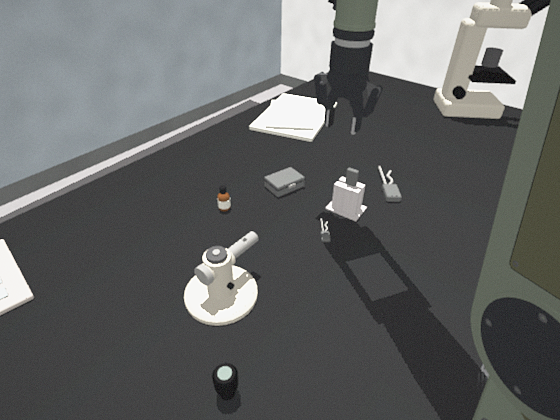

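```bash
python3 -m jog '[{"tx":-6,"ty":-19,"tz":10,"twist":0,"grip":50},{"tx":-5,"ty":-18,"tz":20,"twist":0,"grip":50},{"tx":0,"ty":0,"tz":30,"twist":0,"grip":50},{"tx":0,"ty":0,"tz":10,"twist":0,"grip":50},{"tx":0,"ty":0,"tz":0,"twist":0,"grip":50}]'; python3 - <<'E'
from h import *
s=eyes.snapshot("side");t=eyes.snapshot("top")
crop(s,"pics/e1.png",345,170,90,100,6)
crop(t,"pics/e2.png",346,247,70,70,8)
st=bot.sense();print(st["ee_pos"])
print("hole",atz("top",214.8,221.6,.091),atz("side",244,239.7,.091), tri((244,239.7),(214.8,221.6)))
E
```

```text
clock: 9.15
ee_pos: [0.48, -0.2177, 0.3002]
tool_rot: [-0.001, 0.681, 0.732, -0.0]
contact_force: [-0.1, -0.0, 0.6]
grip_width: 0.0496
[ 0.48070493 -0.21841377  0.30173631]
hole [0.52781223 0.08241363 0.091     ] [0.52346514 0.08495213 0.091     ] (array([0.52749875, 0.08239478, 0.08709337]), np.float64(0.0015250748133086164))
```

View pics/e1.png

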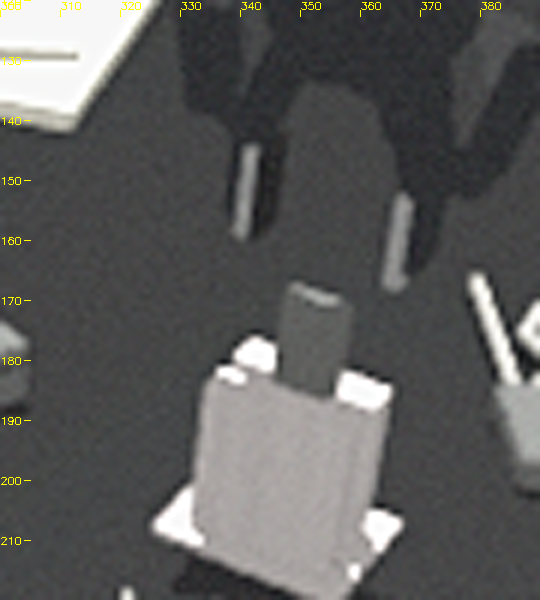

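View pics/e2.png

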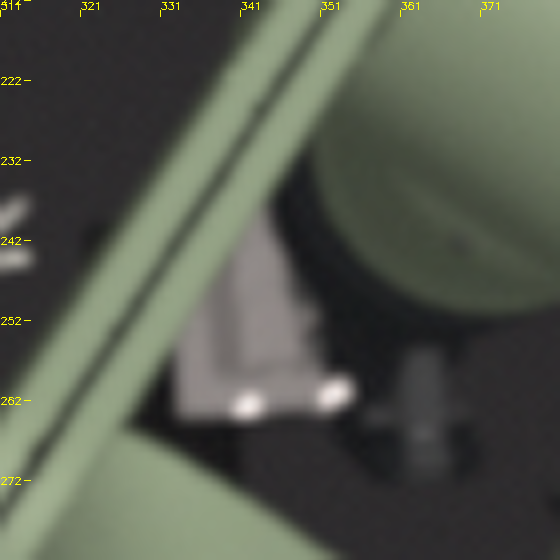

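```bash
python3 - <<'E'
from h import *
p=np.array([.4807,-.2184,.126]); y=np.array([.9976,.0698,0])
print(proj("side",[p,p+y*.025,p-y*.025,[.4807,-.2184,.110]]))
E
```

```text
[[352.65366295 163.02892116]
 [342.41065512 159.52162105]
 [363.16584796 166.62839002]
 [351.6846047  169.25375171]]
```

```bash
python3 -m jog '[{"tx":0,"ty":0,"tz":20,"twist":0,"grip":50},{"tx":0,"ty":0,"tz":18,"twist":0,"grip":50},{"tx":0,"ty":0,"tz":10,"twist":0,"grip":50},{"tx":0,"ty":0,"tz":0,"twist":0,"grip":50}]'; python3 - <<'E'
from h import *
s=eyes.snapshot("side")
crop(s,"pics/f1.png",345,180,90,90,7)
E
```

```text
clock: 9.75
ee_pos: [0.4797, -0.2184, 0.2518]
tool_rot: [-0.001, 0.682, 0.732, -0.0]
contact_force: [0.1, 0.1, 0.1]
grip_width: 0.05
```

View pics/f1.png

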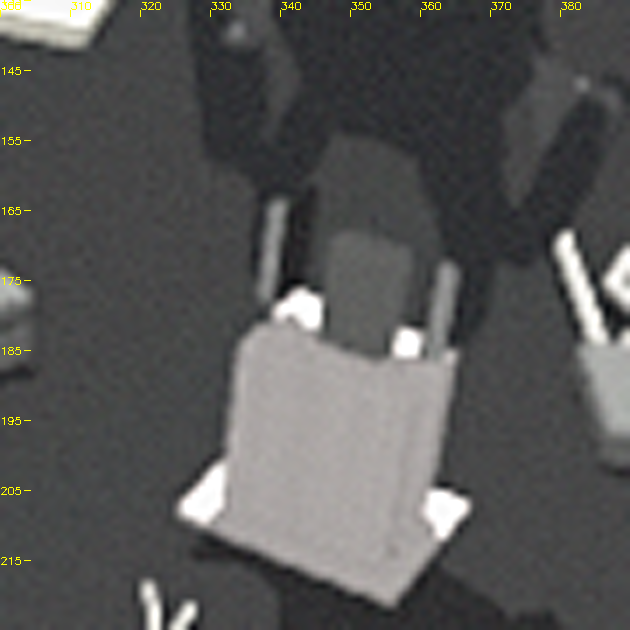

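```bash
python3 -m jog '[{"tx":0,"ty":0,"tz":0,"twist":0,"grip":15},{"tx":0,"ty":0,"tz":0,"twist":0,"grip":15},{"tx":0,"ty":0,"tz":0,"twist":0,"grip":15},{"tx":0,"ty":0,"tz":0,"twist":0,"grip":15},{"tx":0,"ty":0,"tz":0,"twist":0,"grip":15},{"tx":0,"ty":0,"tz":0,"twist":0,"grip":15}]'
```

```text
clock: 10.55
ee_pos: [0.4805, -0.2189, 0.2536]
tool_rot: [0.001, 0.682, 0.732, 0.0]
contact_force: [-0.5, -0.3, 5.7]
grip_width: 0.0251
```

```bash
python3 -m jog '[{"tx":0,"ty":0,"tz":-10,"twist":0,"grip":15},{"tx":0,"ty":0,"tz":-20,"twist":0,"grip":15},{"tx":0,"ty":0,"tz":-30,"twist":0,"grip":15},{"tx":0,"ty":0,"tz":-30,"twist":0,"grip":15},{"tx":0,"ty":0,"tz":-30,"twist":0,"grip":15},{"tx":0,"ty":0,"tz":-10,"twist":0,"grip":15},{"tx":0,"ty":0,"tz":0,"twist":0,"grip":15}]'; python3 - <<'E'
from h import *
s=eyes.snapshot("side");t=eyes.snapshot("top")
crop(s,"pics/g1.png",350,160,90,100,6)
crop(t,"pics/g2.png",350,240,90,80,7)
st=bot.sense();print(st["ee_pos"],st["tool_rot"],st["contact_force"])
E
```

```text
clock: 11.42
ee_pos: [0.4799, -0.2185, 0.3827]
tool_rot: [0.0, 0.682, 0.732, 0.0]
contact_force: [-0.4, -0.6, -1.5]
grip_width: 0.0252
[ 0.47948973 -0.21825713  0.38103116] [-1.54590528e-03  6.81747398e-01  7.31585971e-01 -2.51416225e-04] [-0.22471344 -0.52916359 -1.93384219]
```

View pics/g1.png

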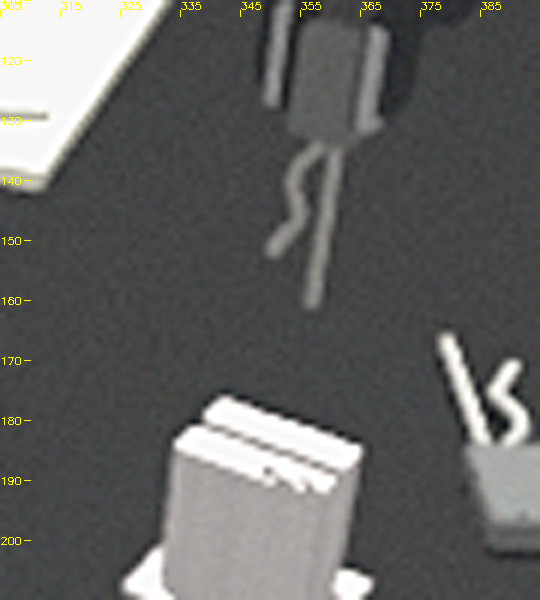

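View pics/g2.png

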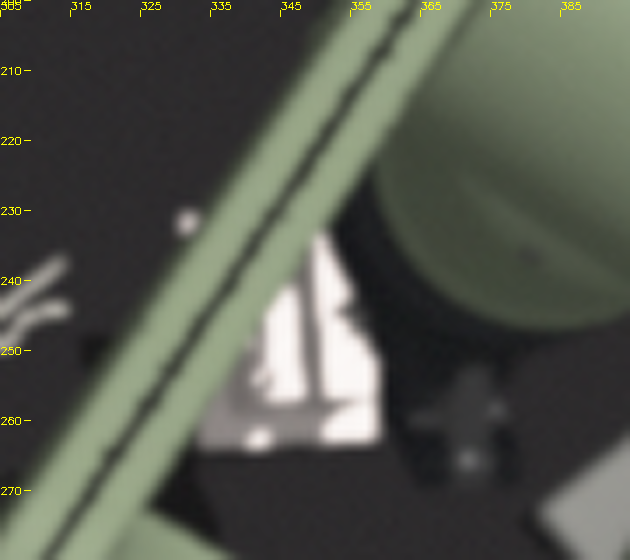

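```bash
python3 - <<'E'
from h import *
p=np.array([.4797,-.2184,.382]);y=np.array([.9976,.0698,0]);x=np.array([-.0698,.9976,0])
for o in(-.003,0,.003): print(o,proj("side",p-.005*y+o*x-[0,0,.2476]))
E
python3 -m jog '[{"tx":0,"ty":0,"tz":0,"twist":4,"grip":15},{"tx":20,"ty":5,"tz":0,"twist":0,"grip":15},{"tx":30,"ty":5,"tz":0,"twist":0,"grip":15},{"tx":30,"ty":5,"tz":0,"twist":0,"grip":15},{"tx":30,"ty":5,"tz":0,"twist":0,"grip":15},{"tx":30,"ty":5,"tz":0,"twist":0,"grip":15},{"tx":30,"ty":5,"tz":0,"twist":0,"grip":15},{"tx":30,"ty":5,"tz":0,"twist":0,"grip":15},{"tx":30,"ty":5,"tz":0,"twist":0,"grip":15},{"tx":30,"ty":5,"tz":0,"twist":0,"grip":15},{"tx":20,"ty":5,"tz":0,"twist":0,"grip":15},{"tx":12,"ty":0,"tz":0,"twist":0,"grip":15},{"tx":5,"ty":0,"tz":0,"twist":0,"grip":15},{"tx":0,"ty":0,"tz":0,"twist":0,"grip":15},{"tx":0,"ty":0,"tz":0,"twist":0,"grip":15}]'; python3 - <<'E'
from h import *
s=eyes.snapshot("side");t=eyes.snapshot("top")
cv2.imwrite("pics/h_s.png",s)
crop(s,"pics/h1.png",240,230,90,90,7)
crop(t,"pics/h2.png",210,225,90,80,7)
st=bot.sense();print(st["ee_pos"],st["tool_rot"],st["contact_force"])
E
```

```text
-0.003 [[356.27737286 159.98178126]]
0 [[355.67203942 160.56443303]]
0.003 [[355.06380279 161.14987921]]
clock: 13.4
ee_pos: [0.5298, 0.0778, 0.3826]
tool_rot: [0.0, 0.707, 0.707, -0.0]
contact_force: [0.2, 0.6, -1.2]
grip_width: 0.0247
[0.52982938 0.0778414  0.3827587 ] [ 1.01349510e-04  7.07204638e-01  7.07008904e-01 -7.01478746e-06] [ 2.60157218e-04  4.56549955e-02 -5.57011531e-01]
```

View pics/h1.png

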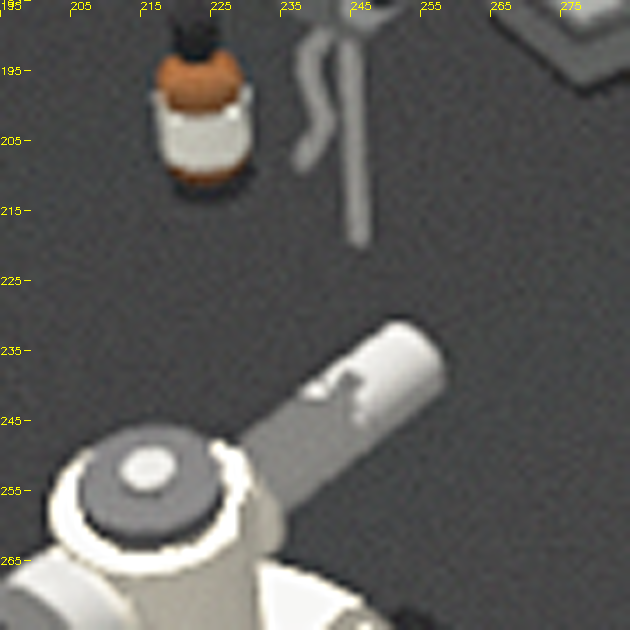

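View pics/h2.png

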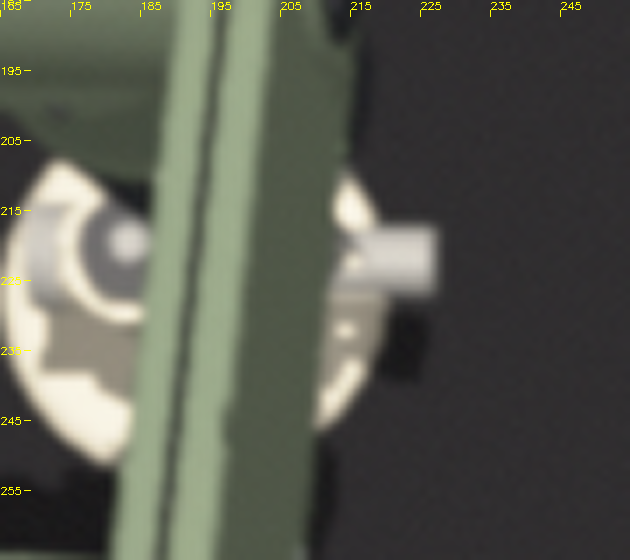

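```bash
python3 - <<'E'
from h import *
s=cv2.imread("pics/d_s.png"); crop(s,"pics/i1.png",245,240,30,26,24)
t=cv2.imread("pics/d_t.png"); crop(t,"pics/i2.png",212,222,36,24,20)
print("pred tip",proj("side",[[.5248,.0778,.1351]]))
E
```

```text
pred tip [[245.14125071 218.54875379]]
```

View pics/i1.png

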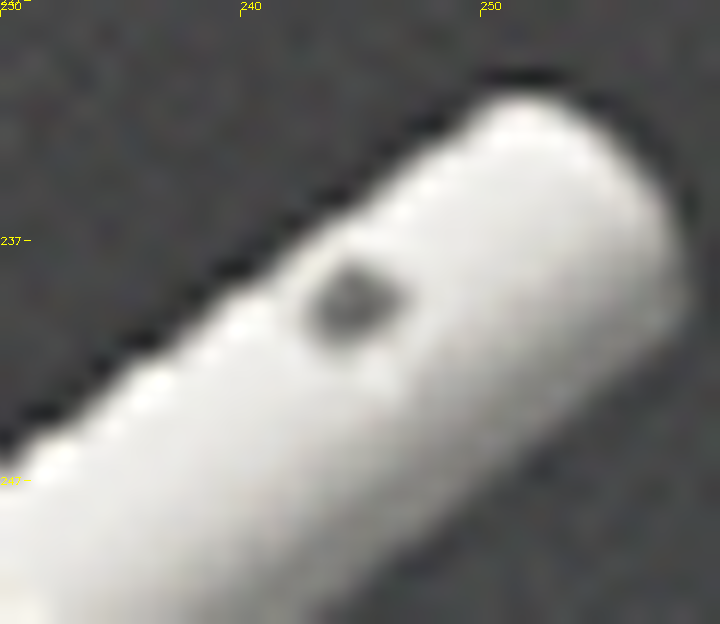

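View pics/i2.png

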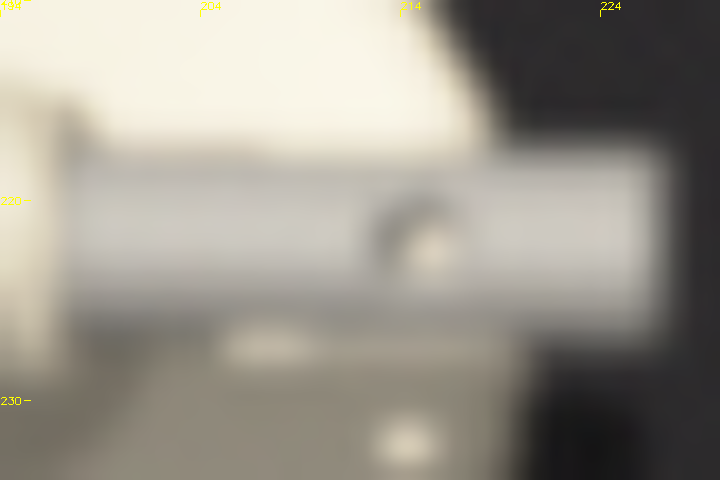

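```bash
python3 - <<'E'
from h import *
b=np.array([.8,.7])
for h in((244.3,239.1),(244.7,239.8),(245.2,240)):
    print(h,atz("side",h[0]-b[0],h[1]-b[1],.091), atz("side",h[0]-.9,h[1],.091))
print("top",atz("top",214.3,221.3,.091),atz("top",215,221.3,.091),atz("top",226.7,221.3,.091))
print("side end crest", atz("side",252,231.5,.091))
E
```

```text
(244.3, 239.1) [0.52649042 0.08300712 0.091     ] [0.52536965 0.08447718 0.091     ]
(244.7, 239.8) [0.52467748 0.08390724 0.091     ] [0.52356285 0.08537235 0.091     ]
(245.2, 240) [0.52362718 0.0837243  0.091     ] [0.5225154  0.08518898 0.091     ]
top [0.52847647 0.08355971 0.091     ] [0.52849703 0.08199323 0.091     ] [0.52884075 0.05581048 0.091     ]
side end crest [0.5271523  0.05939444 0.091     ]
```

```bash
python3 -m jog '[{"tx":5.7,"ty":0.7,"tz":0,"twist":0,"grip":15},{"tx":0,"ty":0,"tz":15,"twist":0,"grip":15},{"tx":0,"ty":0,"tz":15,"twist":0,"grip":15},{"tx":0,"ty":0,"tz":6,"twist":0,"grip":15},{"tx":0,"ty":0,"tz":0,"twist":0,"grip":15},{"tx":0,"ty":0,"tz":0,"twist":0,"grip":15}]'; python3 - <<'E'
from h import *
s=eyes.snapshot("side")
crop(s,"pics/j1.png",240,225,60,50,12)
st=bot.sense();print(st["ee_pos"],st["tool_rot"],st["contact_force"])
E
```

```text
clock: 14.25
ee_pos: [0.5308, 0.0841, 0.347]
tool_rot: [0.0, 0.707, 0.707, 0.0]
contact_force: [-0.6, 0.5, -0.2]
grip_width: 0.0249
[0.53079985 0.08413024 0.34722163] [4.01355937e-04 7.06877910e-01 7.07335356e-01 3.91730267e-04] [ 0.0980274  -0.01602736 -1.36955838]
```

View pics/j1.png

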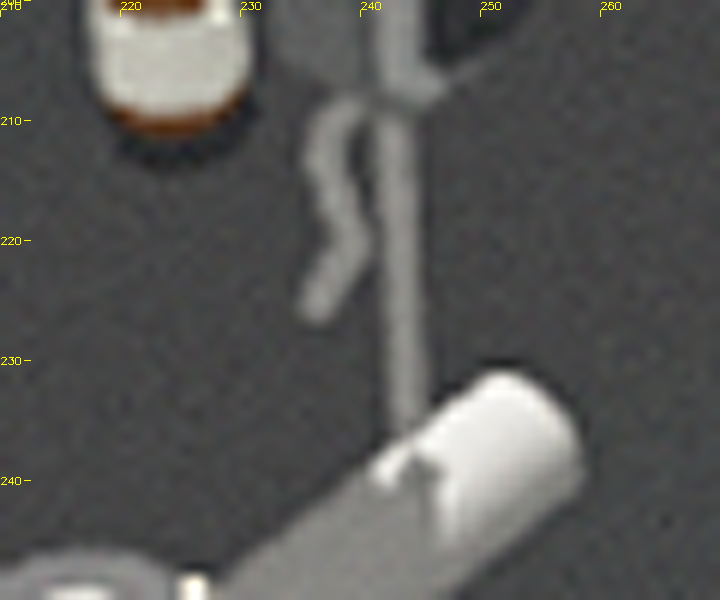

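```bash
python3 -m jog '[{"tx":-0.7,"ty":-1,"tz":0,"twist":0,"grip":15},{"tx":0,"ty":0,"tz":3,"twist":0,"grip":15},{"tx":0,"ty":0,"tz":2,"twist":0,"grip":15},{"tx":0,"ty":0,"tz":0,"twist":0,"grip":15}]'; python3 -m jog '[{"tx":0,"ty":0,"tz":1,"twist":0,"grip":15},{"tx":0,"ty":0,"tz":1,"twist":0,"grip":15},{"tx":0,"ty":0,"tz":0,"twist":0,"grip":15}]';python3 -m jog '[{"tx":0,"ty":0,"tz":1,"twist":0,"grip":15},{"tx":0,"ty":0,"tz":1,"twist":0,"grip":15},{"tx":0,"ty":0,"tz":0,"twist":0,"grip":15}]'
```

```text
clock: 14.8
ee_pos: [0.5294, 0.0834, 0.3413]
tool_rot: [-0.0, 0.707, 0.707, -0.0]
contact_force: [0.4, 0.4, -1.1]
grip_width: 0.0249
clock: 15.18
ee_pos: [0.5295, 0.0834, 0.3396]
tool_rot: [-0.0, 0.707, 0.707, -0.0]
contact_force: [-0.5, 0.3, 0.1]
grip_width: 0.025
clock: 15.55
ee_pos: [0.5295, 0.0834, 0.3376]
tool_rot: [-0.0, 0.707, 0.707, -0.0]
contact_force: [0.9, -0.5, -1.3]
grip_width: 0.0251
```

```bash
python3 -m jog '[{"tx":0,"ty":0,"tz":1,"twist":0,"grip":15},{"tx":0,"ty":0,"tz":1,"twist":0,"grip":15},{"tx":0,"ty":0,"tz":0,"twist":0,"grip":15}]'
```

```text
clock: 15.92
ee_pos: [0.5297, 0.0834, 0.3357]
tool_rot: [0.0, 0.707, 0.707, 0.0]
contact_force: [1.1, 0.9, -1.8]
grip_width: 0.0249
```

```bash
python3 -m jog '[{"tx":0,"ty":0,"tz":1,"twist":0,"grip":15},{"tx":0,"ty":0,"tz":1,"twist":0,"grip":15},{"tx":0,"ty":0,"tz":0,"twist":0,"grip":15}]'
```

```text
clock: 16.3
ee_pos: [0.5298, 0.0834, 0.3338]
tool_rot: [0.0, 0.707, 0.707, 0.0]
contact_force: [2.2, -0.0, -0.7]
grip_width: 0.0251
```

```bash
python3 -m jog '[{"tx":0,"ty":0.7,"tz":1,"twist":0,"grip":15},{"tx":0,"ty":0,"tz":1,"twist":0,"grip":15},{"tx":0,"ty":0,"tz":0,"twist":0,"grip":15}]'; python3 - <<'E'
from h import *
s=eyes.snapshot("side")
crop(s,"pics/k1.png",240,225,60,50,12)
st=bot.sense();print(st["ee_pos"],st["contact_force"])
E
```

```text
clock: 16.68
ee_pos: [0.5302, 0.0834, 0.3315]
tool_rot: [-0.0, 0.707, 0.707, -0.0]
contact_force: [1.5, 0.5, -0.5]
grip_width: 0.025
[0.53021271 0.08340818 0.33154028] [ 0.78028982  0.64476833 -0.73621557]
```

View pics/k1.png

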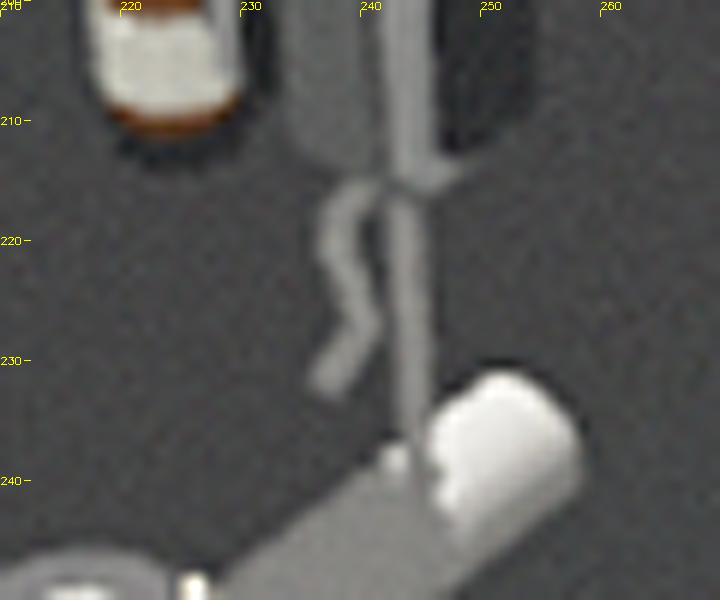

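```bash
python3 -m jog '[{"tx":0,"ty":0.2,"tz":2,"twist":0,"grip":15},{"tx":0,"ty":0,"tz":2,"twist":0,"grip":15},{"tx":0,"ty":0,"tz":2,"twist":0,"grip":15},{"tx":0,"ty":0,"tz":0,"twist":0,"grip":15}]'
```

```text
clock: 17.23
ee_pos: [0.5304, 0.0834, 0.3253]
tool_rot: [-0.0, 0.707, 0.707, -0.0]
contact_force: [2.2, -1.0, -0.6]
grip_width: 0.0247
```

```bash
python3 -m jog '[{"tx":0,"ty":0.5,"tz":2,"twist":0,"grip":15},{"tx":0,"ty":0,"tz":2,"twist":0,"grip":15},{"tx":0,"ty":0,"tz":1,"twist":0,"grip":15},{"tx":0,"ty":0,"tz":0,"twist":0,"grip":15}]';python3 -m jog '[{"tx":0,"ty":0,"tz":1,"twist":0,"grip":15},{"tx":0,"ty":0,"tz":1,"twist":0,"grip":15},{"tx":0,"ty":0,"tz":1,"twist":0,"grip":15},{"tx":0,"ty":0,"tz":0,"twist":0,"grip":15}]'
```

```text
clock: 17.73
ee_pos: [0.5307, 0.0834, 0.3204]
tool_rot: [-0.0, 0.707, 0.707, -0.0]
contact_force: [-0.1, 0.2, -0.6]
grip_width: 0.025
clock: 18.23
ee_pos: [0.5308, 0.0835, 0.3175]
tool_rot: [-0.0, 0.707, 0.707, -0.0]
contact_force: [0.7, 0.5, -0.6]
grip_width: 0.0252
```

```bash
python3 -m jog '[{"tx":0,"ty":0,"tz":1.5,"twist":0,"grip":15},{"tx":0,"ty":0,"tz":1.5,"twist":0,"grip":15},{"tx":0,"ty":0,"tz":0,"twist":0,"grip":15}]';python3 -m jog '[{"tx":0,"ty":0,"tz":1.5,"twist":0,"grip":15},{"tx":0,"ty":0,"tz":1.5,"twist":0,"grip":15},{"tx":0,"ty":0,"tz":0,"twist":0,"grip":15}]';python3 - <<'E'
from h import *
s=eyes.snapshot("side")
crop(s,"pics/l1.png",240,235,60,60,10)
E
```

```text
clock: 18.6
ee_pos: [0.5308, 0.0834, 0.3145]
tool_rot: [-0.0, 0.707, 0.707, -0.0]
contact_force: [0.6, -0.1, -0.9]
grip_width: 0.025
clock: 18.98
ee_pos: [0.5308, 0.0834, 0.3115]
tool_rot: [-0.0, 0.707, 0.707, -0.0]
contact_force: [0.4, 0.0, -0.7]
grip_width: 0.0245
```

View pics/l1.png

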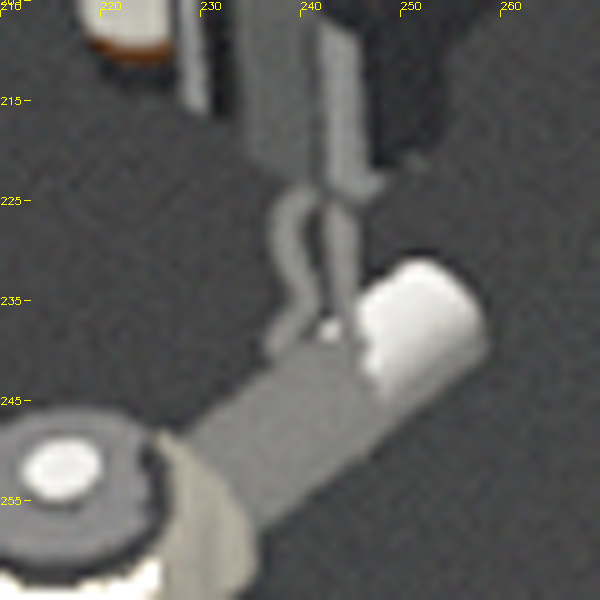

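```bash
python3 -m jog '[{"tx":0,"ty":0,"tz":1.5,"twist":0,"grip":15},{"tx":0,"ty":0,"tz":1.5,"twist":0,"grip":15},{"tx":0,"ty":0,"tz":1,"twist":0,"grip":15}]';python3 -m jog '[{"tx":0,"ty":0,"tz":1,"twist":0,"grip":15},{"tx":0,"ty":0,"tz":1,"twist":0,"grip":15},{"tx":0,"ty":0,"tz":1,"twist":0,"grip":15}]'
```

```text
clock: 19.4
ee_pos: [0.531, 0.0834, 0.3076]
tool_rot: [0.0, 0.707, 0.707, 0.0]
contact_force: [0.5, -0.2, 0.8]
grip_width: 0.0248
clock: 19.77
ee_pos: [0.5314, 0.0834, 0.3052]
tool_rot: [0.001, 0.707, 0.707, 0.001]
contact_force: [1.5, 0.5, 1.1]
grip_width: 0.0249
```

```bash
python3 -m jog '[{"tx":0,"ty":0,"tz":1,"twist":0,"grip":15},{"tx":0,"ty":0,"tz":1,"twist":0,"grip":15},{"tx":0,"ty":0,"tz":1,"twist":0,"grip":15}]';python3 -m jog '[{"tx":0,"ty":0,"tz":1,"twist":0,"grip":15},{"tx":0,"ty":0,"tz":1,"twist":0,"grip":15},{"tx":0,"ty":0,"tz":1,"twist":0,"grip":15}]'
```

```text
clock: 20.15
ee_pos: [0.5317, 0.0834, 0.3024]
tool_rot: [0.001, 0.707, 0.707, 0.001]
contact_force: [4.2, 0.1, 2.6]
grip_width: 0.0249
clock: 20.52
ee_pos: [0.5318, 0.0834, 0.3002]
tool_rot: [0.001, 0.707, 0.707, 0.001]
contact_force: [2.9, -0.3, 6.7]
grip_width: 0.025
```

```bash
python3 -m jog '[{"tx":0,"ty":0,"tz":1,"twist":0,"grip":15},{"tx":0,"ty":0,"tz":1,"twist":0,"grip":15}]';python3 -m jog '[{"tx":0,"ty":0,"tz":1,"twist":0,"grip":15},{"tx":0,"ty":0,"tz":1,"twist":0,"grip":15}]'
```

```text
clock: 20.78
ee_pos: [0.5318, 0.0834, 0.2982]
tool_rot: [0.001, 0.707, 0.707, 0.001]
contact_force: [3.9, 0.4, 5.4]
grip_width: 0.0248
clock: 21.02
ee_pos: [0.5318, 0.0834, 0.2962]
tool_rot: [0.001, 0.707, 0.707, 0.001]
contact_force: [2.9, 0.3, 7.4]
grip_width: 0.0248
```

```bash
python3 -m jog '[{"tx":0,"ty":0,"tz":1,"twist":0,"grip":15},{"tx":0,"ty":0,"tz":1,"twist":0,"grip":15}]';python3 -m jog '[{"tx":0,"ty":0,"tz":1,"twist":0,"grip":15},{"tx":0,"ty":0,"tz":1,"twist":0,"grip":15}]'
```

```text
clock: 21.28
ee_pos: [0.5317, 0.0834, 0.2935]
tool_rot: [0.001, 0.707, 0.707, 0.001]
contact_force: [4.4, -0.2, 3.1]
grip_width: 0.0247
clock: 21.52
ee_pos: [0.5316, 0.0834, 0.2905]
tool_rot: [0.001, 0.707, 0.707, 0.001]
contact_force: [7.0, 0.2, -1.3]
grip_width: 0.0248
```

```bash
python3 -m jog '[{"tx":0,"ty":0.5,"tz":1,"twist":0,"grip":15},{"tx":0,"ty":0,"tz":1,"twist":0,"grip":15}]';python3 -m jog '[{"tx":0,"ty":0,"tz":1,"twist":0,"grip":15},{"tx":0,"ty":0,"tz":1,"twist":0,"grip":15}]'
```

```text
clock: 21.78
ee_pos: [0.5315, 0.0834, 0.2879]
tool_rot: [0.0, 0.707, 0.707, 0.0]
contact_force: [5.5, -0.3, 0.1]
grip_width: 0.0251
clock: 22.02
ee_pos: [0.5312, 0.0834, 0.2858]
tool_rot: [-0.0, 0.707, 0.707, -0.0]
contact_force: [5.0, 0.0, -1.0]
grip_width: 0.0251
```

```bash
python3 -m jog '[{"tx":0,"ty":0,"tz":1,"twist":0,"grip":15},{"tx":0,"ty":0,"tz":0.5,"twist":0,"grip":15}]';python3 -m jog '[{"tx":0,"ty":0,"tz":0.7,"twist":0,"grip":15},{"tx":0,"ty":0,"tz":0,"twist":0,"grip":15}]'
```

```text
clock: 22.28
ee_pos: [0.5311, 0.0834, 0.2846]
tool_rot: [-0.0, 0.707, 0.707, -0.001]
contact_force: [4.3, -0.2, -0.7]
grip_width: 0.0253
clock: 22.52
ee_pos: [0.531, 0.0834, 0.284]
tool_rot: [-0.001, 0.707, 0.707, -0.001]
contact_force: [3.6, -0.4, -2.3]
grip_width: 0.0249
```

Continue feeling for the stop.

```bash
python3 -m jog '[{"tx":0,"ty":0,"tz":0.8,"twist":0,"grip":15},{"tx":0,"ty":0,"tz":0,"twist":0,"grip":15}]';python3 -m jog '[{"tx":0,"ty":0,"tz":0.8,"twist":0,"grip":15},{"tx":0,"ty":0,"tz":0,"twist":0,"grip":15}]';python3 -m jog '[{"tx":0,"ty":0,"tz":0.8,"twist":0,"grip":15},{"tx":0,"ty":0,"tz":0,"twist":0,"grip":15}]'
```

```text
clock: 22.78
ee_pos: [0.531, 0.0835, 0.2833]
tool_rot: [-0.001, 0.707, 0.707, -0.001]
contact_force: [3.1, 0.2, -1.2]
grip_width: 0.0249
clock: 23.02
ee_pos: [0.5311, 0.0834, 0.2826]
tool_rot: [-0.0, 0.707, 0.707, -0.0]
contact_force: [1.5, 0.6, -0.2]
grip_width: 0.0249
clock: 23.28
ee_pos: [0.5312, 0.0835, 0.2819]
tool_rot: [-0.0, 0.707, 0.707, -0.0]
contact_force: [1.4, -0.2, -1.2]
grip_width: 0.025
```

```bash
python3 -m jog '[{"tx":0,"ty":0,"tz":0.7,"twist":0,"grip":15},{"tx":0,"ty":0,"tz":0,"twist":0,"grip":15}]';python3 -m jog '[{"tx":0,"ty":0,"tz":0.7,"twist":0,"grip":15},{"tx":0,"ty":0,"tz":0,"twist":0,"grip":15}]'; python3 - <<'E'
from h import *
s=eyes.snapshot("side")
crop(s,"pics/m1.png",240,240,60,60,10)
E
```

```text
clock: 23.52
ee_pos: [0.5313, 0.0834, 0.2813]
tool_rot: [-0.0, 0.707, 0.707, -0.0]
contact_force: [1.2, 0.4, 0.8]
grip_width: 0.0248
clock: 23.78
ee_pos: [0.5315, 0.0834, 0.2807]
tool_rot: [0.0, 0.707, 0.707, 0.0]
contact_force: [0.6, 0.5, 0.3]
grip_width: 0.0248
```

View pics/m1.png

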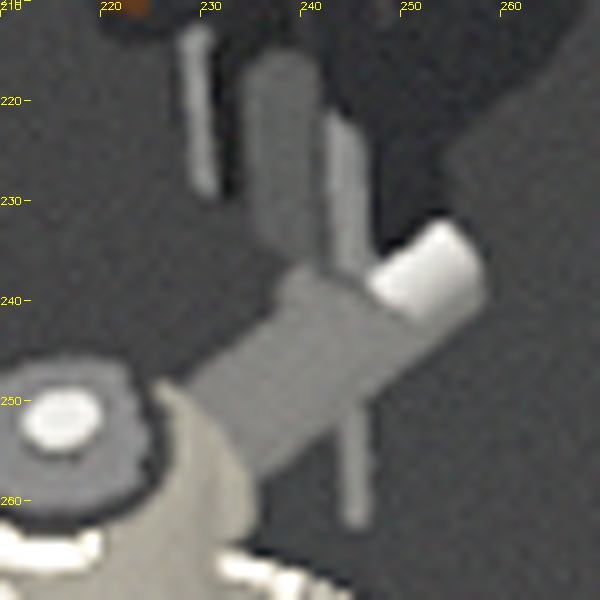

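```bash
python3 -m jog '[{"tx":0,"ty":0,"tz":0.7,"twist":0,"grip":15},{"tx":0,"ty":0,"tz":0,"twist":0,"grip":15}]';python3 -m jog '[{"tx":0,"ty":0,"tz":0.7,"twist":0,"grip":15},{"tx":0,"ty":0,"tz":0,"twist":0,"grip":15}]';python3 -m jog '[{"tx":0,"ty":0,"tz":0.5,"twist":0,"grip":15},{"tx":0,"ty":0,"tz":0,"twist":0,"grip":15}]'
```

```text
clock: 24.08
ee_pos: [0.5316, 0.0834, 0.2801]
tool_rot: [0.0, 0.707, 0.707, 0.0]
contact_force: [1.4, -0.8, 0.5]
grip_width: 0.0252
clock: 24.32
ee_pos: [0.5317, 0.0834, 0.2796]
tool_rot: [0.0, 0.707, 0.707, 0.0]
contact_force: [2.3, -0.4, 1.5]
grip_width: 0.025
clock: 24.58
ee_pos: [0.5318, 0.0834, 0.2792]
tool_rot: [0.001, 0.707, 0.707, 0.001]
contact_force: [2.2, 0.4, 1.9]
grip_width: 0.0251
```

```bash
python3 -m jog '[{"tx":0,"ty":0,"tz":0.6,"twist":0,"grip":15},{"tx":0,"ty":0,"tz":0,"twist":0,"grip":15}]';python3 -m jog '[{"tx":0,"ty":0,"tz":0.6,"twist":0,"grip":15},{"tx":0,"ty":0,"tz":0,"twist":0,"grip":15}]'
```

```text
clock: 24.82
ee_pos: [0.5319, 0.0834, 0.2786]
tool_rot: [0.001, 0.707, 0.707, 0.001]
contact_force: [4.2, -0.6, 3.6]
grip_width: 0.025
clock: 25.08
ee_pos: [0.5319, 0.0834, 0.2781]
tool_rot: [0.001, 0.707, 0.707, 0.001]
contact_force: [4.6, -0.1, 3.8]
grip_width: 0.025
```

```bash
python3 -m jog '[{"tx":0,"ty":0,"tz":0.6,"twist":0,"grip":15},{"tx":0,"ty":0,"tz":0,"twist":0,"grip":15}]'
```

```text
clock: 25.32
ee_pos: [0.532, 0.0834, 0.2778]
tool_rot: [0.001, 0.707, 0.707, 0.001]
contact_force: [4.5, 0.1, 5.9]
grip_width: 0.0249
```

```bash
python3 -m jog '[{"tx":0,"ty":-0.5,"tz":-1.5,"twist":0,"grip":15},{"tx":0,"ty":0,"tz":0,"twist":0,"grip":15}]';python3 -m jog '[{"tx":0,"ty":0,"tz":0,"twist":0,"grip":50},{"tx":0,"ty":0,"tz":0,"twist":0,"grip":50},{"tx":0,"ty":0,"tz":0,"twist":0,"grip":50},{"tx":0,"ty":0,"tz":0,"twist":0,"grip":50}]'; python3 - <<'E'
from h import *
s=eyes.snapshot("side")
crop(s,"pics/n1.png",240,240,60,60,10)
E
```

```text
clock: 25.58
ee_pos: [0.5314, 0.0834, 0.2788]
tool_rot: [0.001, 0.707, 0.707, 0.001]
contact_force: [4.8, 0.1, 4.0]
grip_width: 0.025
clock: 26.08
ee_pos: [0.5304, 0.0834, 0.2779]
tool_rot: [-0.001, 0.707, 0.707, -0.001]
contact_force: [-0.0, 0.2, 0.6]
grip_width: 0.05
```

View pics/n1.png

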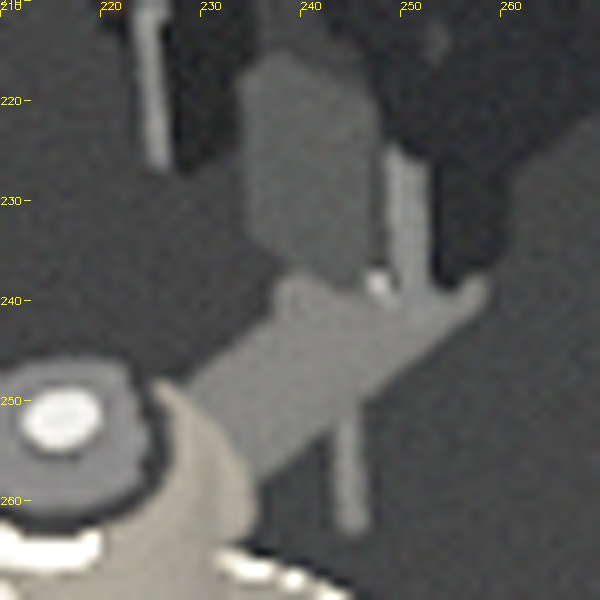

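```bash
python3 -m jog '[{"tx":0,"ty":0,"tz":-10,"twist":0,"grip":50},{"tx":0,"ty":0,"tz":-25,"twist":0,"grip":50},{"tx":0,"ty":0,"tz":-40,"twist":0,"grip":50},{"tx":0,"ty":0,"tz":-40,"twist":0,"grip":50},{"tx":-30,"ty":0,"tz":-20,"twist":0,"grip":50},{"tx":-40,"ty":0,"tz":0,"twist":0,"grip":50},{"tx":-40,"ty":0,"tz":0,"twist":0,"grip":50},{"tx":-40,"ty":0,"tz":0,"twist":0,"grip":50},{"tx":-40,"ty":0,"tz":0,"twist":0,"grip":50},{"tx":-20,"ty":0,"tz":0,"twist":0,"grip":50},{"tx":0,"ty":0,"tz":0,"twist":0,"grip":50}]'; python3 - <<'E'
from h import *
s=eyes.snapshot("side");t=eyes.snapshot("top")
crop(s,"pics/o1.png",225,260,80,76,8)
crop(t,"pics/o2.png",200,225,90,66,8)
cv2.imwrite("pics/o_s.png",s);cv2.imwrite("pics/o_t.png",t)
a=np.array([.526,.0835])
for z in(.138,.098,.034): print(z,proj("side",[[*a,z]]),proj("top",[[*a,z]]))
E
```

```text
clock: 27.5
ee_pos: [0.5311, -0.1273, 0.4139]
tool_rot: [0.0, 0.708, 0.707, 0.0]
contact_force: [0.3, 0.2, -0.4]
grip_width: 0.05
0.138 [[242.30616678 218.60310997]] [[210.99822866 219.05376545]]
0.098 [[243.34014506 235.78342174]] [[213.81280423 221.91693499]]
0.034 [[244.84630063 260.80930727]] [[217.87248522 226.04670682]]
```

View pics/o1.png

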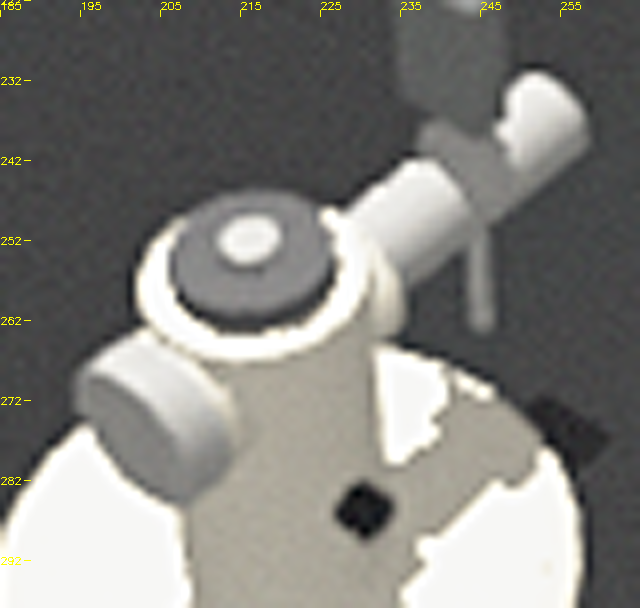

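View pics/o2.png

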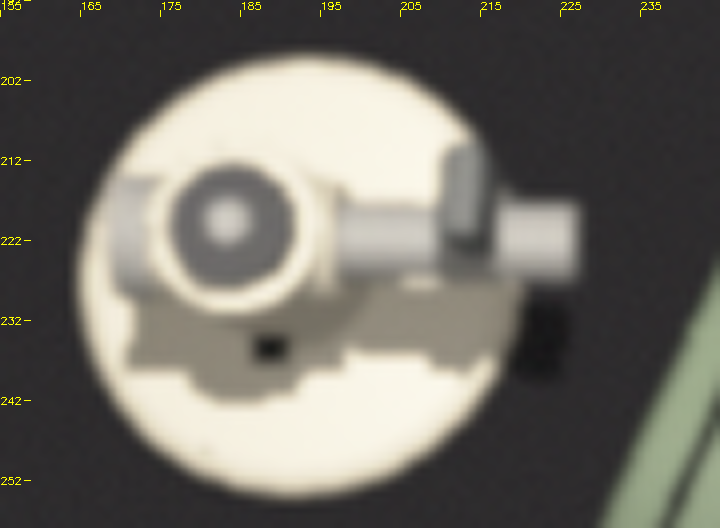

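View pics/o_t.png

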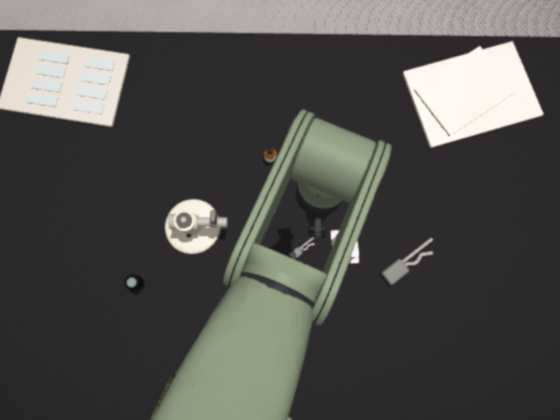

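```bash
python3 - <<'E'
from h import *
for t in("oil","slidebox","eyepiece"):
    print(t,[(round(float(r["score"]),2),np.round(r["location"],1).tolist()) for r in eyes.regions_of("side",t)][:2])
a=cv2.imread("pics/side0.png");b=cv2.imread("pics/o_s.png")
for n,(u,v) in {"oil":(225,200),"slide":(284,182),"eye":(226,380)}.items():
    print(n,float(np.mean(cv2.absdiff(a,b)[v-16:v+16,u-16:u+16])))
print(bot.sense()["contact_force"],bot.sense()["clock"])
E
```

```text
oil [(0.51, [225.6, 197.2]), (0.41, [234.9, 250.4])]
slidebox [(0.9, [281.1, 181.6])]
eyepiece [(0.91, [224.2, 378.9])]
oil 3.4147135416666665
slide 2.6585286458333335
eye 4.180013020833333
[-0.42933432  0.29745677 -0.08224768] 27.75
```

View pics/o_s.png

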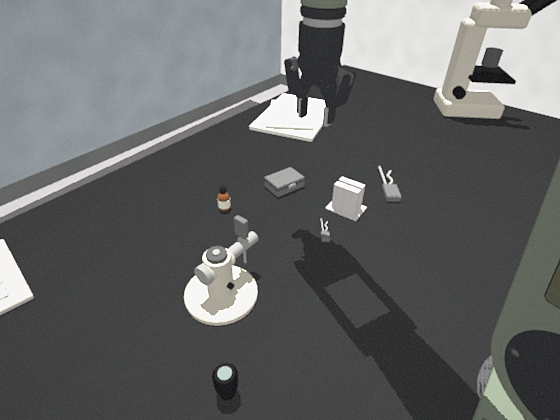

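The clip stands upright through the pin at (243, 240), with its leg tip showing below the pin. The pin head is flush with the boss, the bystanders are where they were, and the robot is clear of everything. Handing in.

```bash
python3 -c "
from plant import bot
print(bot.sign_off())"
```

```text
the job is handed in; nothing more can be done
None
```

I pushed the pin home and seated the R-clip through its cross-hole, then let go and handed the job in at about 28 s.

- **Pin:** I pushed it by its round head with closed fingers. It slid at about 5 N, then stopped moving while the force rose to 20 N. The later pictures show the head against the boss.
- **Clip:** I took the middle-sized clip, the one hanging in the rack; the two lying on the table are the small and large ones. Its straight leg went into the hole on the first try, and the bent leg rode over the pin at a peak of about 7 N. I felt the upper bend meet the pin at about 6 N, backed off about 1 mm and opened the fingers.
- **Last checks:** The clip stands upright with its leg tip visible below the pin, and the robot touches nothing. The bottle, slide box and eyepiece look unmoved in the side view.
- **Disagreements:** The two cameras differed by about 4 mm, so I worked from the leg's position next to the hole and from touch. My first height estimate put the clip about 3 mm below its nominal seat. The force readings as it went in suggest it is within about 1 mm, and I could not settle this further.

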